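# Feel which tin holds the steel balls, then tip them out

## Robot

A 6-joint arm with a two-finger parallel gripper is mounted at the origin on the work surface. World frame = base frame: x ahead of the robot, y to its left, z up, the work surface at z = 0. Lengths are in mm, angles in rad, forces in N, time in s.
With the tool pointing down it reaches from about 300 to 775 mm from the base axis. Payload 14.6 kg.
Tool frame: the origin (TCP) lies at the very end of the fingers, on their centre line; the grasp point (between the pads) lies 19 mm behind it; z points along the fingers, y is the direction in which the jaws open and shut (so a half turn about z gives the same grasp; the last joint's range is limited). The gripper opens to 94 mm and grips with 3 to 60 N. Pads are 16 mm wide; open, the fingers measure 119 mm over their backs; the gripper's body (75 mm by 177 mm) begins 78 mm behind the grasp point.
Start: joints at [1.081, 0.3, 1.521, -0, 1.321, -0.067], TCP at [225.67, 501.56, 205.446] pointing down, gripper open.
Joint ranges: [-3.03, 3.03], [-0.79, 2.21], [0.23, 2.52], [-1.04, 4.18], [0, 3.07], [-2.55, 2.55]. Speed limits (rad/s): [2.22, 2.22, 2.57, 3.14, 3.14, 3.14].

## Interface

Orientations are given as [roll, pitch, yaw] about the fixed x, y, z axes, in that order (R = Rz(yaw) Ry(pitch) Rx(roll)).
In Python, from cell import manip gives the robot as it stands.
- The arm moves only by the shell command python3 -m inch 'ROWS' [FORCE]. ROWS is a JSON object of lists of equal length, an entry for each row: "grip": the opening, from -1 (shut) to 1 (fully open), so that 0 is half open; "travel": the shift along the world's x, y, z in cm, a list of three; "turn": the turn, a rotation vector about the world's x, y, z in degrees, a list of three. A call has 1 to 10 rows; each row is the pose to reach, as a shift and turn from the pose measured when the call began; what a row does not reach only later rows make up. A row lasts 1/8 s, in which the tool goes at most 62.5 mm and 10.7 degrees, less where a joint would pass 70% of its speed; a pose out of reach is approached as far as the arm can. A call with a gripper value outside its range is refused whole. The fingers move at their own pace and stop on an object; FORCE is the grip in N (left out, the last holds). Time passes only in rows, so rows that repeat a pose let the fingers close. It gives the time, the measured TCP pose, the force and the opening at its end, in the units of the state.
- manip.read_state(): the state, without advancing time (a new reading comes with each control period).
- manip.camera(name): name is "scene" or "top"; returns (picture, depth): 480x640x3 uint8, red, green, blue; 480x640 float32, mm along the optical axis (not along the pixel's ray), 0 where there is no reading.
- manip.calibration(name): a dict with "fx", "fy", "cx", "cy" (pixels), "world_from_camera" (4x4, takes a point from camera to world coordinates). Camera axes: x right, y up, looking along -z (the intrinsics and any distortion apply to the point x, -y, -z); pixel columns grow to the right and rows downward; lengths in mm; the calibration is good to about 2 mm. A picture is of the moment at which its call begins. calibration takes no time and is no camera call.
- manip.sign_off(): hands the job in, once; it reports no verdict.
Trained networks look in the newest picture that a camera, given by its name, has taken for a name from the list of things; names that differ only in an ending like _2 or _b are one class to them, and where a whole thing is asked for, a point or a joint stands for the part that bears it (a point fixed in the world has none). Each returns a list of dicts, best first, with "p" (0 to 1); they miss things now and then, are a little off and sometimes report something else, mostly with a low value. They report only what shows in the picture. A call takes as long as a camera call. They do not tell look-alikes from the thing itself.
- manip.look_for(camera, label): "bbox" ([left, top, right, bottom] in pixels, round what is visible of it).
The state is a dict: "clock": time; "joints": joint angles; "qd": joint speeds; "effort": joint torques, N m; "eef_pos": TCP position; "eef_rot": TCP orientation; "wrist_force": force on the tool from outside, world axes, zero at the start; "moment": the same for the moment, N m; "finger_gap": finger opening in mm.
Only numpy, scipy, OpenCV 4.12 (cv2) and the standard library are available. Lean on these libraries where they do the work, as an engineer would, in place of code of your own. Each camera call takes 0.05 s, during which the arm holds its last target.

## Task

One of the two flap-ended tins holds two steel ball knobs and the other is empty: lift the green tin, tilt it lengthwise slowly and slightly to feel whether a weight shifts, and set it down flat on the table and let go, then do the same with the blue tin. Take the loaded tin again in a way that lets you tip it steeply, and tip both balls out of its mouth into the grey tray, never tipping a tin steeply anywhere but over the tray. Finish with both tins lying flat on the table the right way up, and leave the other things where they lie.

Things in the scene. Friction and masses are not known exactly. Their poses are not given: they have to be found in the camera images.
- tin_green: closed opaque green metal box tin lying flat, 170 long (x) x 58 wide (y) x 60 high, walls 3, 0.17 to 0.35 kg empty; origin at the centre of its underside, z up, x to the mouth end (at the start about to world -y, within 0.35 rad). Grip its flat sides across the 58 width. One tin holds two 34 mm steel balls that roll freely along its 155 inside when tilted lengthwise; colour and place do not tell which
- tin_blue: closed opaque blue metal box tin lying flat, 170 long (x) x 58 wide (y) x 60 high, walls 3, 0.17 to 0.35 kg empty; origin at the centre of its underside, z up, x to the mouth end (at the start about to world -y, within 0.35 rad). Grip its flat sides across the 58 width. One tin holds two 34 mm steel balls that roll freely along its 155 inside when tilted lengthwise; colour and place do not tell which
- tin_green_mouth (a point): mouth of that tin: end face, mid-width, level with the top of its 10 high inner lip, at (85, 0, 13) mm in the tin's frame. The 52 wide mouth is shut by a steel flap, hinged along the top, that swings freely outward (50 long) and falls shut. Tilted mouth-down slowly (0.25 rad/s), balls stay behind the lip to 0.5 rad (tilted fast they roll hard and jump it); the last is out by 1.25 rad
- tin_blue_mouth (a point): mouth of that tin: end face, mid-width, level with the top of its 10 high inner lip, at (85, 0, 13) mm in the tin's frame. The 52 wide mouth is shut by a steel flap, hinged along the top, that swings freely outward (50 long) and falls shut. Tilted mouth-down slowly (0.25 rad/s), balls stay behind the lip to 0.5 rad (tilted fast they roll hard and jump it); the last is out by 1.25 rad
- tray: grey open tray with a felt floor, fixed to the table, 180 (x) x 200 (y) x 45 high, walls and floor 4 mm; origin at the centre of its underside. It is to receive the two steel balls (34 mm across, 0.16 kg each, inside one of the tins at the start)
- block: loose wooden mounting block 100 (x) x 60 (y) x 30 high, origin at the centre of its underside; leave alone
- pliers: loose pliers with yellow handles, about 180 long (x) x 55 x 16 high, lying; origin near the middle at table height; leave alone
- awl: loose stainless steel awl 160 long (x), 22 thick, lying; origin about mid-length at table height; leave alone
- hammer: loose claw hammer about 260 long lying along its x, origin at table height; leave alone
- sorter: loose clear plastic screw sorter, open box with dividers, 130 (x) x 200 (y) x 40 high, origin at the centre of its underside; leave alone
- level: loose aluminium spirit level 50 (x) x 200 (y) x 26 high, origin at the centre of its underside; leave alone
Things that resemble listed ones, but are neither listed nor needed, are in the scene too. Leave any red look-alike of the tin_green alone. There is more than one size of the tin_blue; the job needs the larger.

How it is judged:
By the outcome, as a careful person would: the job done as asked, in the order asked, and still so for the second after the job is handed in, with the robot touching nothing.
It also fails if it takes over 72 s, if anything falls off the work surface, if the arm or the gripper's body presses on something with over 40 N, if the wrist force passes 120 N, or if a joint passes its speed limit or range.

## Working session

There is one attempt and no reset: what is moved stays moved. The work goes in short steps, Python scripts to look and compute and a shell command to move; the robot and the scene stay as the last step left them, time stands still between calls to the robot, and variables do not carry over. Pictures are saved under pics/ and viewed, and the job is handed in when it is done.

```bash
ls; mkdir -p pics; python3 - <<'E'
from cell import manip
import cv2,numpy as np
print(manip.read_state())
for n in("scene","top"):
    p,d=manip.camera(n); cv2.imwrite(f"pics/{n}0.png",p[:,:,::-1]); np.save(f"pics/{n}0.npy",d); print(n,manip.calibration(n))
E
```

```text
pics
{'clock': 0.0, 'joints': array([ 1.08141743e+00,  3.00476266e-01,  1.52157768e+00, -9.42373388e-06,
        1.32071040e+00, -6.65833250e-02]), 'qd': array([ 1.29124043e-03,  8.72919819e-04,  1.58915118e-03,  1.80139438e-03,
       -1.08964019e-03,  4.59866198e-05]), 'effort': array([-6.93408697e-05, -5.31815815e+01, -3.52742743e+01,  7.08748936e-02,
        2.43919948e-02, -8.90864521e-05]), 'eef_pos': array([225.54312164, 501.33730198, 204.88493955]), 'eef_rot': array([-3.14042295e+00, -6.88501744e-05,  2.71879938e+00]), 'wrist_force': array([-0.45379761, -0.26181757,  0.33119711]), 'moment': array([-0.01135793, -0.00554764, -0.04615337]), 'finger_gap': 94.07515420225292}
scene {'fx': 528.387862544353, 'fy': 528.387862544353, 'cx': 316.66299735233946, 'cy': 239.26917144404538, 'world_from_camera': array([[ 6.28099004e-01, -6.48822718e-01,  4.29558753e-01,
         1.05405978e+03],
       [ 7.78023733e-01,  5.14377977e-01, -3.60685968e-01,
        -4.20562946e+02],
       [ 1.30656880e-02,  5.60753402e-01,  8.27879768e-01,
         1.05926153e+03],
       [ 0.00000000e+00,  0.00000000e+00,  0.00000000e+00,
         1.00000000e+00]])}
top {'fx': 567.2993971096156, 'fy': 567.2993971096156, 'cx': 320.23997117775485, 'cy': 243.7400397831103, 'world_from_camera': array([[-5.08664036e-03,  9.92115354e-01, -1.25224800e-01,
         3.62597667e+02],
       [-9.99985923e-01, -4.85747383e-03,  2.13531498e-03,
         1.36474218e+01],
       [ 1.51020259e-03,  1.25233899e-01,  9.92126096e-01,
         1.56467704e+03],
       [ 0.00000000e+00,  0.00000000e+00,  0.00000000e+00,
         1.00000000e+00]])}
```

View pics/scene0.png

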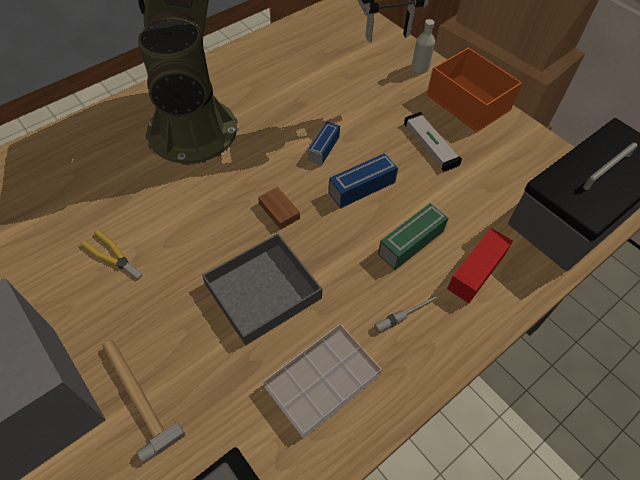

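View pics/top0.png

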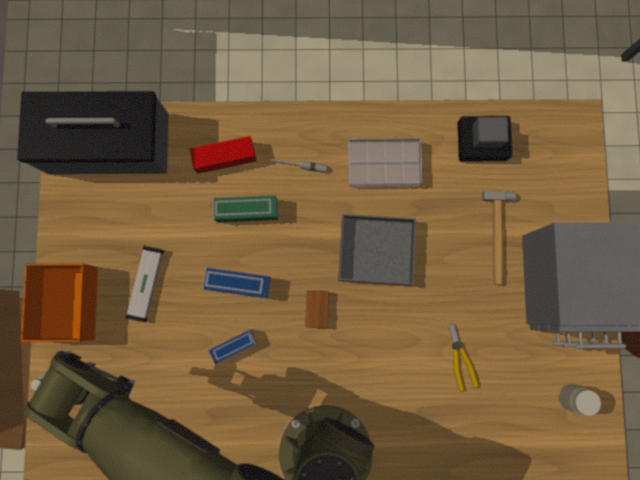

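The top picture shows these candidates:
- Green tin at (246,209), with a red look-alike at (223,154) to leave alone.
- Blue boxes at (237,283), which is large, and (233,347), which is small. The large one fits the description.
- Tray at (378,250).

Next I measure their top faces.

```bash
cat > h.py <<'E'
from cell import manip
import cv2,numpy as np
def world(n,d):
    c=manip.calibration(n); T=c["world_from_camera"]
    v,u=np.mgrid[0:480,0:640]
    P=np.stack([(u-c["cx"])/c["fx"]*d,-(v-c["cy"])/c["fy"]*d,-d],-1)
    return P@T[:3,:3].T+T[:3,3]
def rect(W,m,lo,hi):
    m=m&(W[...,2]>lo)&(W[...,2]<hi)
    pts=W[m]; 
    r=cv2.minAreaRect(pts[:,:2].astype(np.float32)); return r,np.median(pts[:,2]),len(pts)
def tins(n,p,d):
    W=world(n,d); h=cv2.cvtColor(p,cv2.COLOR_RGB2HSV); H,S,V=[h[...,i].astype(int) for i in range(3)]
    out={}
    for name,lo,hi in(("green",60,95),("blue",100,130)):
        m=((H>lo)&(H<hi)&(S>90)).astype(np.uint8)
        m=cv2.morphologyEx(m,cv2.MORPH_CLOSE,np.ones((7,7)))
        k,l,st,ce=cv2.connectedComponentsWithStats(m)
        for i in range(1,k):
            if st[i,4]>250: print(n,name,ce[i].round(),st[i,4],*rect(W,l==i,25,75))
E
python3 - <<'E'
from h import *
for n in("top","scene"):
    p=cv2.imread(f"pics/{n}0.png")[:,:,::-1]; d=np.load(f"pics/{n}0.npy"); tins(n,np.ascontiguousarray(p),d)
    W=world(n,d)
    if n=="top":
        for nm,(a,b,c,e) in dict(tray=(335,210,420,290),block=(300,285,332,332),level=(120,240,168,326),sorter=(342,132,428,192),red=(186,132,262,176)).items():
            m=np.zeros((480,640),bool); m[b:e,a:c]=1; print(nm,*rect(W,m,15,80))
p=cv2.imread("pics/top0.png")[130:370,180:430]; cv2.imwrite("pics/crop.png",cv2.resize(p,None,fx=2.4,fy=2.4,interpolation=2))
E
```

```text
top green [246. 208.] 1294 ((651.8191528320312, 212.16058349609375), (55.6003303527832, 162.37750244140625), 1.9361557960510254) 62.17643986532596 1282
top blue [237. 283.] 1246 ((450.1060485839844, 233.29586791992188), (166.0278778076172, 54.79068374633789), 81.88426971435547) 62.48437827423277 1244
top blue [231. 347.] 579 ((280.5482482910156, 247.02005004882812), (36.6728401184082, 111.86058044433594), 26.08751678466797) 44.10909969516024 578
tray ((536.297607421875, -143.61392211914062), (200.9365692138672, 191.76852416992188), 86.16239166259766) 43.60191201768373 772
block ((380.7879333496094, 20.487873077392578), (59.942386627197266, 100.0354232788086), 87.25115203857422) 31.727971643711726 833
level ((453.3809509277344, 493.1153564453125), (65.52088165283203, 202.04701232910156), 76.251708984375) 26.02225828194696 1446
sorter ((786.7592163085938, -170.3562469482422), (200.705078125, 133.7881317138672), 89.67669677734375) 34.14258351320211 1114
red ((806.4903564453125, 277.7914733886719), (63.107425689697266, 172.2847900390625), 11.376789093017578) 61.45074079456094 1616
scene green [414. 234.] 1881 ((653.7390747070312, 210.53802490234375), (60.66728210449219, 169.5930938720703), 1.9256551265716553) 58.89909827638701 1719
scene blue [326. 139.] 605 ((280.97186279296875, 246.66310119628906), (42.34547805786133, 119.01546478271484), 25.75409698486328) 40.91748787832421 507
scene blue [363. 179.] 1983 ((451.888916015625, 232.5404052734375), (169.3211669921875, 63.72787094116211), 80.68180847167969) 58.27294984343064 1655
```

View pics/crop.png

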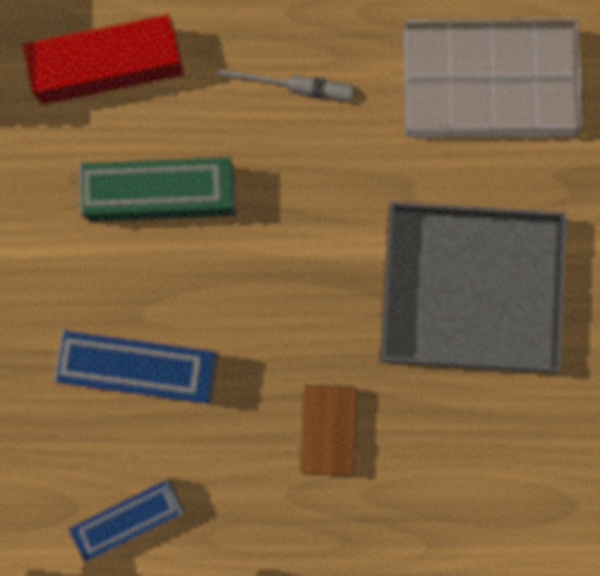

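The crop shows the green tin at about (157,190), and the large blue tin at (137,367), clearly longer than the small one at (127,520). Red at (105,57) is left alone. Sizes of about 170x58 and 60 high check out for both tins.

- Green: centre (652.5,211.5), mouth direction -88°.
- Blue: centre (451,233), mouth direction about -98.5°.

Now I go above green.

```bash
python3 -m inch '{"grip":[1,1,1,1,1,1,1,1,1,1],"travel":[[6,-4.2,0],[12,-8.2,0],[18,-12.2,0],[24,-16.3,-1],[30,-20.4,-2],[36,-24.5,-4],[42.7,-29,-6],[42.7,-29,-8],[42.7,-29,-8.5],[42.7,-29,-8.5]],"turn":[[0,0,-9],[0,0,-18],[0,0,-27],[0,0,-36],[0,0,-45],[0,0,-54],[0,0,-63.9],[0,0,-63.9],[0,0,-63.9],[0,0,-63.9]]}' 60; python3 - <<'E'
from h import *
s=manip.read_state();print(s)
p,d=manip.camera("scene"); cv2.imwrite("pics/s1.png",p[:,:,::-1])
E
```

```text
clock: 1.35
eef_pos: [652.6, 209.8, 117.3]
eef_rot: [-3.137, 0.001, 1.601]
wrist_force: [-0.3, 0.7, 1.0]
finger_gap: 93.9
{'clock': 1.35, 'joints': array([2.57480398e-01, 6.80843099e-01, 1.16963139e+00, 2.35705808e-04,
       1.29590696e+00, 2.26861440e-01]), 'qd': array([ 0.04436443, -0.05877291,  0.01525342,  0.00421976,  0.00778491,
        0.01526831]), 'effort': array([-2.68522047e+00, -7.07638478e+01, -3.56994689e+01, -5.59125713e-02,
       -2.00762870e-01, -3.11519690e-01]), 'eef_pos': array([652.6361201 , 209.76684028, 117.34791947]), 'eef_rot': array([-3.13687559e+00,  8.56354220e-04,  1.60135278e+00]), 'wrist_force': array([-0.33502372,  0.73019287,  0.99410781]), 'moment': array([-0.05964497,  0.10228938, -0.00391386]), 'finger_gap': 93.88227503570404}
```

View pics/s1.png

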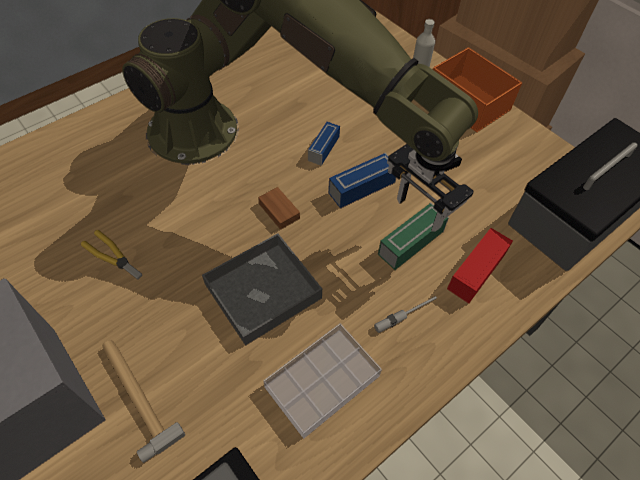

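The gripper straddles the green tin at pixel (425,205). I descend and grip.

```bash
python3 -m inch '{"grip":[1,1,1,1,1,-1,-1,-1,-1,-1],"travel":[[0,0.15,-4],[0,0.15,-7.5],[0,0.15,-9.3],[0,0.15,-9.8],[0,0.15,-9.8],[0,0.15,-9.8],[0,0.15,-9.8],[0,0.15,-9.8],[0,0.15,-9.8],[0,0.15,-9.8]],"turn":[[0,0,0],[0,0,0],[0,0,0],[0,0,0],[0,0,0],[0,0,0],[0,0,0],[0,0,0],[0,0,0],[0,0,0]]}' 60; python3 -c "
from cell import manip
s=manip.read_state();print(s['eef_pos'],s['eef_rot'],s['wrist_force'],s['moment'],s['finger_gap'])"
```

```text
clock: 2.65
eef_pos: [652.4, 212.5, 21.1]
eef_rot: [-3.139, 0.0, 1.603]
wrist_force: [0.1, -0.8, 1.4]
finger_gap: 57.7
[652.38882505 212.51461321  21.07336046] [-3.13900061e+00  2.08170422e-04  1.60262755e+00] [ 0.11994563 -0.8063832   1.38069889] [-0.07086794 -0.06300478  0.00198259] 57.71836559361405
```

```bash
cat > st.py <<'E'
from cell import manip
s=manip.read_state()
for k in('clock','eef_pos','eef_rot','wrist_force','moment','finger_gap','joints'): print(k,s[k].round(3) if hasattr(s[k],'round') else s[k])
E
python3 -m inch '{"grip":[-1,-1,-1,-1,-1,-1,-1,-1],"travel":[[0,0,0.5],[0,0,1.5],[0,0,3],[0,0,4.5],[0,0,6],[0,0,6],[0,0,6],[0,0,6]],"turn":[[0,0,0],[0,0,0],[0,0,0],[0,0,0],[0,0,0],[0,0,0],[0,0,0],[0,0,0]]}' 60; python3 st.py
python3 -m inch '{"grip":[-1,-1,-1,-1,-1,-1,-1,-1,-1,-1],"travel":[[0,0,0],[0,0,0],[0,0,0],[0,0,0],[0,0,0],[0,0,0],[0,0,0],[0,0,0],[0,0,0],[0,0,0]],"turn":[[-1.5,0,0],[-3,-0.1,0],[-4.5,-0.15,0],[-6,-0.2,0],[-7.5,-0.25,0],[-9,-0.3,0],[-10,-0.3,0],[-10,-0.3,0],[-10,-0.3,0],[-10,-0.3,0]]}' 60; python3 st.py
```

```text
clock: 3.65
eef_pos: [652.1, 212.4, 80.3]
eef_rot: [-3.138, 0.0, 1.603]
wrist_force: [0.3, 0.3, -1.6]
finger_gap: 58.0
clock 3.65
eef_pos [652.1   212.417  80.327]
eef_rot [-3.138  0.     1.603]
wrist_force [ 0.33   0.295 -1.643]
moment [-0.073  0.073  0.002]
finger_gap 57.952231054529186
joints [0.261 0.717 1.2   0.    1.229 0.229]
clock: 4.9
eef_pos: [652.1, 212.2, 80.4]
eef_rot: [-3.138, 0.175, 1.602]
wrist_force: [-0.4, 0.5, -3.0]
finger_gap: 57.8
clock 4.9
eef_pos [652.138 212.211  80.379]
eef_rot [-3.138  0.175  1.602]
wrist_force [-0.412  0.513 -2.986]
moment [ 0.09   0.096 -0.027]
finger_gap 57.76351352932922
joints [ 0.326  0.754  1.147 -0.172  1.3    0.346]
```

```bash

python3 -m inch '{"grip":[-1,-1,-1,-1,-1,-1,-1],"travel":[[0,0,0],[0,0,0],[0,0,0],[0,0,0],[0,0,0],[0,0,0],[0,0,0]],"turn":[[1.5,0,0],[3,0.1,0],[4.5,0.15,0],[6,0.2,0],[7.5,0.25,0],[9,0.3,0],[10,0.3,0]]}' 60; python3 st.py
python3 -m inch '{"grip":[-1,-1,-1,-1,-1,-1,-1,-1,-1,-1],"travel":[[0,0,0],[0,0,0],[0,0,0],[0,0,0],[0,0,0],[0,0,0],[0,0,0],[0,0,0],[0,0,0],[0,0,0]],"turn":[[1.5,0,0],[3,0.1,0],[4.5,0.15,0],[6,0.2,0],[7.5,0.25,0],[9,0.3,0],[10,0.3,0],[10,0.3,0],[10,0.3,0],[10,0.3,0]]}' 60; python3 st.py
```

```text
clock: 5.78
eef_pos: [652.2, 212.1, 80.4]
eef_rot: [-3.138, -0.001, 1.602]
wrist_force: [-0.2, 0.6, -3.0]
finger_gap: 58.1
clock 5.775
eef_pos [652.163 212.079  80.375]
eef_rot [-3.138e+00 -1.000e-03  1.602e+00]
wrist_force [-0.194  0.622 -2.989]
moment [-0.095  0.035  0.028]
finger_gap 58.104393730258955
joints [0.26  0.716 1.2   0.002 1.228 0.228]
clock: 7.02
eef_pos: [652.2, 212.2, 80.4]
eef_rot: [-3.138, -0.175, 1.602]
wrist_force: [0.9, 0.6, -2.1]
finger_gap: 57.5
clock 7.025
eef_pos [652.168 212.236  80.413]
eef_rot [-3.138 -0.175  1.602]
wrist_force [ 0.932  0.573 -2.087]
moment [-0.242  0.054  0.065]
finger_gap 57.53076901325952
joints [0.193 0.695 1.246 0.188 1.182 0.091]
```

```bash

python3 -m inch '{"grip":[-1,-1,-1,-1,-1,-1,-1,-1],"travel":[[0,0,0],[0,0,0],[0,0,0],[0,0,0],[0,0,0],[0,0,0],[0,0,0],[0,0,0]],"turn":[[-1.5,0,0],[-3,-0.1,0],[-4.5,-0.15,0],[-6,-0.2,0],[-7.5,-0.25,0],[-9,-0.3,0],[-10,-0.3,0],[-10,-0.3,0]]}' 60; python3 st.py
python3 -m inch '{"grip":[-1,-1,-1,-1,-1,-1],"travel":[[0,0,-2],[0,0,-4],[0,0,-5.2],[0,0,-5.7],[0,0,-5.9],[0,0,-6]],"turn":[[0,0,0],[0,0,0],[0,0,0],[0,0,0],[0,0,0],[0,0,0]]}' 60; python3 st.py
```

```text
clock: 8.02
eef_pos: [652.1, 212.5, 80.3]
eef_rot: [-3.138, -0.001, 1.603]
wrist_force: [-0.8, -0.1, -3.1]
finger_gap: 57.9
clock 8.025
eef_pos [652.095 212.486  80.312]
eef_rot [-3.138e+00 -1.000e-03  1.603e+00]
wrist_force [-0.756 -0.054 -3.123]
moment [-0.079  0.119 -0.014]
finger_gap 57.91898225654569
joints [0.261 0.717 1.2   0.002 1.229 0.229]
clock: 8.78
eef_pos: [652.3, 212.6, 21.1]
eef_rot: [-3.138, -0.001, 1.603]
wrist_force: [-5.4, -1.1, 5.6]
finger_gap: 57.4
clock 8.775
eef_pos [652.29  212.594  21.082]
eef_rot [-3.138e+00 -1.000e-03  1.603e+00]
wrist_force [-5.435 -1.132  5.646]
moment [-0.432  0.975 -0.077]
finger_gap 57.42274935285558
joints [0.261 0.784 1.232 0.002 1.128 0.229]
```

Level moments were -0.073, -0.095 and -0.079 Nm, before and after each tilt, with a weight of about 3 N. Nothing shifts, so green is empty. I release it and go to blue.

```bash

python3 -m inch '{"grip":[1,1,1,1,1,1,1],"travel":[[0,0,0],[0,0,0],[0,0,0],[0,0,0],[0,0,4],[0,0,8],[0,0,10]],"turn":[[0,0,0],[0,0,0],[0,0,0],[0,0,0],[0,0,0],[0,0,0],[0,0,0]]}'; python3 -m inch '{"grip":[1,1,1,1,1,1],"travel":[[-5,0.5,0],[-10,1,0],[-15,1.5,0],[-20.1,2,0],[-20.1,2,0],[-20.1,2,0]],"turn":[[0,0,-3],[0,0,-6],[0,0,-9],[0,0,-10.4],[0,0,-10.4],[0,0,-10.4]]}';python3 st.py;  python3 - <<'E'
from h import *
p,d=manip.camera("scene"); cv2.imwrite("pics/s2.png",p[:,:,::-1]); tins("scene",p,d)
E
```

```text
clock: 9.65
eef_pos: [652.9, 212.7, 123.4]
eef_rot: [-3.141, -0.001, 1.603]
wrist_force: [0.1, -0.6, -0.5]
finger_gap: 94.0
clock: 10.4
eef_pos: [452.5, 232.8, 123.4]
eef_rot: [-3.142, -0.001, 1.422]
wrist_force: [1.2, 0.3, -0.3]
finger_gap: 94.0
clock 10.4
eef_pos [452.538 232.798 123.424]
eef_rot [-3.142e+00 -1.000e-03  1.422e+00]
wrist_force [ 1.205  0.344 -0.294]
moment [-0.055  0.065 -0.012]
finger_gap 93.97752354806329
joints [4.020e-01 2.950e-01 1.730e+00 1.000e-03 1.116e+00 5.510e-01]
scene green [414. 234.] 1870 ((652.8628540039062, 211.86923217773438), (59.981964111328125, 171.03147888183594), 2.5028743743896484) 58.77706691415915 1696
scene blue [326. 139.] 595 ((281.1659240722656, 248.09915161132812), (43.52945327758789, 119.91828918457031), 25.212846755981445) 40.98637578005082 499
scene blue [362. 181.] 1855 ((451.3786315917969, 233.08074951171875), (170.44459533691406, 61.76016616821289), 81.8807144165039) 58.09596307437204 1514
```

View pics/s2.png

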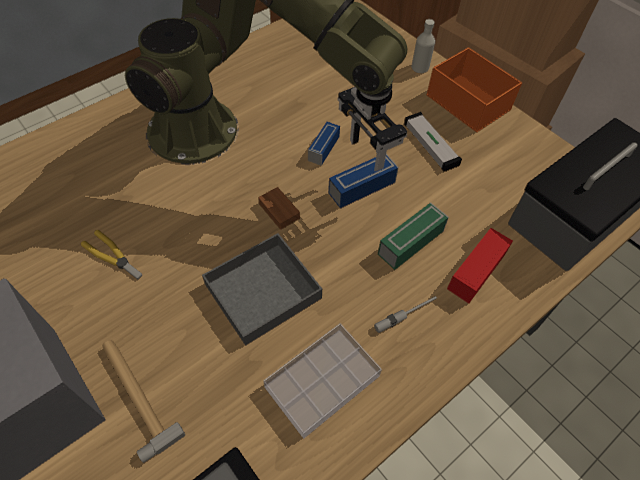

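Green lies flat where it was, at (414,234). The gripper is over the large blue tin at (362,180).

```bash
python3 -m inch '{"grip":[1,1,1,1,1,-1,-1,-1,-1,-1],"travel":[[-0.1,0,-4],[-0.1,0,-7.8],[-0.1,0,-9.7],[-0.1,0,-10.2],[-0.1,0,-10.2],[-0.1,0,-10.2],[-0.1,0,-10.2],[-0.1,0,-10.2],[-0.1,0,-10.2],[-0.1,0,-10.2]],"turn":[[0,0,0],[0,0,0],[0,0,0],[0,0,0],[0,0,0],[0,0,0],[0,0,0],[0,0,0],[0,0,0],[0,0,0]]}' 60
python3 -m inch '{"grip":[-1,-1,-1,-1,-1,-1,-1,-1],"travel":[[0,0,0.5],[0,0,1.5],[0,0,3],[0,0,4.5],[0,0,6],[0,0,6],[0,0,6],[0,0,6]],"turn":[[0,0,0],[0,0,0],[0,0,0],[0,0,0],[0,0,0],[0,0,0],[0,0,0],[0,0,0]]}' 60; python3 st.py
python3 -m inch '{"grip":[-1,-1,-1,-1,-1,-1,-1,-1,-1,-1],"travel":[[0,0,0],[0,0,0],[0,0,0],[0,0,0],[0,0,0],[0,0,0],[0,0,0],[0,0,0],[0,0,0],[0,0,0]],"turn":[[-1.5,0.2,0],[-3,0.45,0],[-4.5,0.65,0],[-6,0.9,0],[-7.5,1.1,0],[-9,1.35,0],[-10,1.5,0],[-10,1.5,0],[-10,1.5,0],[-10,1.5,0]]}' 60; python3 st.py
```

```text
clock: 11.7
eef_pos: [451.4, 232.8, 21.5]
eef_rot: [-3.141, -0.001, 1.421]
wrist_force: [-5.0, 0.5, 5.1]
finger_gap: 57.7
clock: 12.7
eef_pos: [451.1, 232.6, 80.9]
eef_rot: [-3.14, -0.001, 1.421]
wrist_force: [-0.0, 0.0, -6.7]
finger_gap: 57.1
clock 12.7
eef_pos [451.055 232.644  80.915]
eef_rot [-3.140e+00 -1.000e-03  1.421e+00]
wrist_force [-0.018  0.028 -6.724]
moment [-0.062  0.144 -0.006]
finger_gap 57.10428282169514
joints [0.403 0.351 1.768 0.002 1.024 0.552]
clock: 13.95
eef_pos: [451.1, 232.5, 81.0]
eef_rot: [-3.14, 0.176, 1.421]
wrist_force: [-0.3, -0.2, -6.6]
finger_gap: 57.8
clock 13.95
eef_pos [451.067 232.54   80.973]
eef_rot [-3.14   0.176  1.421]
wrist_force [-0.332 -0.202 -6.6  ]
moment [ 0.101  0.113 -0.011]
finger_gap 57.75145443154887
joints [ 0.479  0.414  1.688 -0.154  1.149  0.7  ]
```

```bash

python3 -m inch '{"grip":[-1,-1,-1,-1,-1,-1,-1],"travel":[[0,0,0],[0,0,0],[0,0,0],[0,0,0],[0,0,0],[0,0,0],[0,0,0]],"turn":[[1.5,-0.2,0],[3,-0.45,0],[4.5,-0.65,0],[6,-0.9,0],[7.5,-1.1,0],[9,-1.35,0],[10,-1.5,0]]}' 60; python3 st.py | grep -E "mom|rot"
python3 -m inch '{"grip":[-1,-1,-1,-1,-1,-1,-1,-1,-1,-1],"travel":[[0,0,0],[0,0,0],[0,0,0],[0,0,0],[0,0,0],[0,0,0],[0,0,0],[0,0,0],[0,0,0],[0,0,0]],"turn":[[1.3,-0.2,0],[2.6,-0.4,0],[3.9,-0.6,0],[5.2,-0.8,0],[6.5,-1,0],[7.8,-1.2,0],[9,-1.3,0],[9,-1.3,0],[9,-1.3,0],[9,-1.3,0]]}' 60; python3 st.py
```

```text
clock: 14.82
eef_pos: [451.1, 232.4, 81.0]
eef_rot: [-3.14, -0.002, 1.421]
wrist_force: [-0.3, -0.3, -5.3]
finger_gap: 58.0
eef_rot [-3.140e+00 -2.000e-03  1.421e+00]
moment [-0.231  0.14   0.058]
clock: 16.08
eef_pos: [451.1, 232.6, 81.0]
eef_rot: [-3.139, -0.161, 1.421]
wrist_force: [0.0, -0.1, -6.2]
finger_gap: 58.0
clock 16.075
eef_pos [451.087 232.553  81.001]
eef_rot [-3.139 -0.161  1.421]
wrist_force [ 0.033 -0.067 -6.16 ]
moment [-0.165  0.077  0.019]
finger_gap 57.999358030823274
joints [0.327 0.309 1.835 0.18  0.933 0.374]
```

```bash

python3 -m inch '{"grip":[-1,-1,-1,-1,-1,-1,-1,-1],"travel":[[0,0,0],[0,0,0],[0,0,0],[0,0,0],[0,0,0],[0,0,0],[0,0,0],[0,0,0]],"turn":[[-1.5,0.2,0],[-3,0.45,0],[-4.5,0.65,0],[-6,0.9,0],[-7.5,1.1,0],[-9,1.3,0],[-9,1.3,0],[-9,1.3,0]]}' 60; python3 st.py
python3 - <<'E'
from h import *
p,d=manip.camera("scene"); cv2.imwrite("pics/s3.png",p[:,:,::-1][60:300,250:490].repeat(2,0).repeat(2,1)); tins("scene",p,d)
E
```

```text
clock: 17.08
eef_pos: [451.1, 232.6, 81.0]
eef_rot: [-3.14, -0.002, 1.421]
wrist_force: [-0.3, 0.0, -5.3]
finger_gap: 57.3
clock 17.075
eef_pos [451.06  232.551  80.964]
eef_rot [-3.140e+00 -2.000e-03  1.421e+00]
wrist_force [-0.276  0.028 -5.293]
moment [0.054 0.011 0.044]
finger_gap 57.27799961991587
joints [0.402 0.35  1.768 0.004 1.023 0.55 ]
scene green [414. 234.] 1870 ((653.3092651367188, 211.2198486328125), (60.00396728515625, 169.83677673339844), 2.2800254821777344) 58.75074830835399 1705
scene blue [362. 160.] 1733 ((475.9046630859375, 227.83985900878906), (166.35595703125, 15.701814651489258), 80.01632690429688) 67.93744073017717 183
scene blue [330. 137.] 746 ((281.1517028808594, 247.00726318359375), (42.788612365722656, 119.79093933105469), 26.753145217895508) 40.95147137562594 505
```

View pics/s3.png

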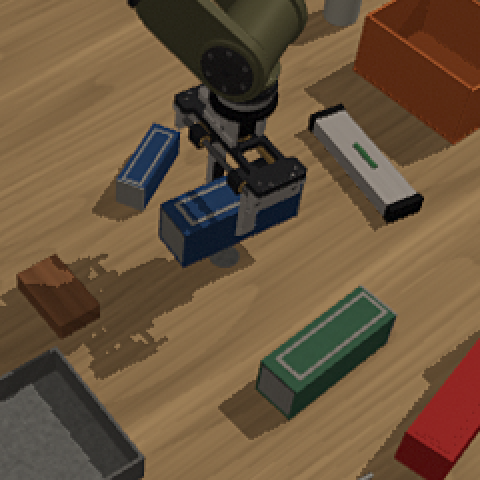

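The tilt moved the level moment from -0.231 to +0.054 Nm. That 0.285 matches two balls rolling about 87 mm, and the weight is about 6 N, so blue is loaded. A dark round patch shows under the tin at (362,189); I check it before lowering.

```bash
python3 - <<'E'
from h import *
p,d=manip.camera("scene"); cv2.imwrite("pics/s4.png",cv2.resize(p[150:220,320:420,::-1],None,fx=7,fy=7,interpolation=2))
W=world("scene",d); np.set_printoptions(suppress=True)
for v in range(180,198,2): print(v,W[v,352:376:4].round().astype(int).tolist())
E
```

```text
180 [[472, 174, 94], [474, 186, 86], [474, 199, 77], [477, 211, 71], [479, 223, 64], [449, 272, 1]]
182 [[471, 176, 84], [474, 187, 78], [473, 202, 66], [478, 211, 64], [447, 260, 1], [453, 268, 0]]
184 [[473, 174, 79], [473, 188, 69], [475, 201, 62], [444, 248, -2], [451, 257, -2], [458, 264, -1]]
186 [[473, 176, 70], [475, 188, 63], [443, 236, -2], [450, 243, -1], [456, 252, -2], [465, 258, 2]]
188 [[472, 177, 61], [1054, -421, 1059], [446, 233, -5], [455, 239, -1], [461, 247, -1], [467, 256, -3]]
190 [[440, 211, -3], [447, 218, -1], [454, 226, -1], [461, 234, 0], [467, 242, 0], [473, 251, -1]]
192 [[446, 205, 0], [455, 211, 3], [459, 222, -1], [464, 231, -3], [472, 237, 0], [476, 249, -5]]
194 [[450, 202, -3], [457, 210, -2], [463, 218, -2], [470, 225, 0], [476, 235, -3], [483, 242, -1]]
196 [[457, 196, 1], [461, 206, -4], [466, 215, -5], [476, 220, 0], [481, 230, -2], [488, 237, -1]]
```

View pics/s4.png

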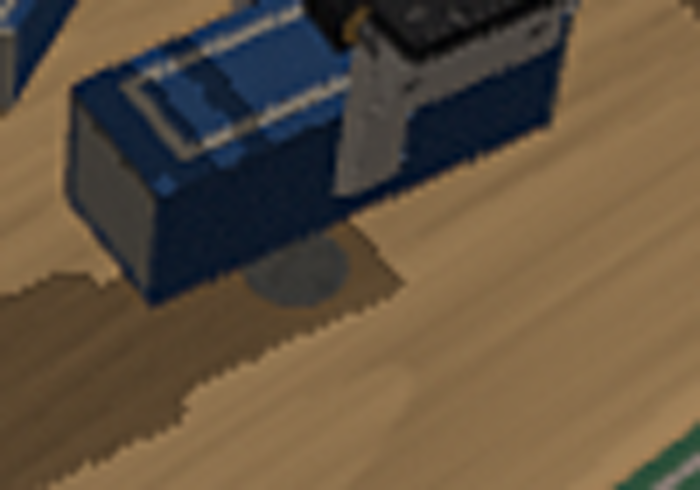

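The depth there is z≈0, so it is a flat mark on the table at (453,232) and not a ball. I set blue down, and fit a kinematic model to plan the steep tip.

```bash
python3 -m inch '{"grip":[-1,-1,-1,-1,-1,-1],"travel":[[0,0,-2],[0,0,-4],[0,0,-5.2],[0,0,-5.7],[0,0,-5.9],[0,0,-6]],"turn":[[0,0,0],[0,0,0],[0,0,0],[0,0,0],[0,0,0],[0,0,0]]}' 60; python3 st.py
python3 -m inch '{"grip":[1,1,1,1,1,1,1],"travel":[[0,0,0],[0,0,0],[0,0,0],[0,0,0],[0,0,4],[0,0,8],[0,0,10]],"turn":[[0,0,0],[0,0,0],[0,0,0],[0,0,0],[0,0,0],[0,0,0],[0,0,0]]}';python3 st.py
cat > kin.py <<'E'
import numpy as np
from scipy.spatial.transform import Rotation as R
from scipy.optimize import least_squares
D=[([1.08141743,.300476266,1.52157768,0,1.32071,-.0665833],[225.543,501.337,204.885],[-3.14042,0,2.7188]),
([.25748,.680843,1.169631,.000236,1.295907,.226861],[652.636,209.767,117.348],[-3.13688,.00086,1.60135]),
([0.326,0.754,1.147,-0.172,1.3,0.346],[652.138,212.211,80.379],[-3.138,.175,1.602]),
([0.193,0.695,1.246,0.188,1.182,0.091],[652.168,212.236,80.413],[-3.138,-.175,1.602]),
([4.020e-01,2.950e-01,1.730,.001,1.116,.551],[452.538,232.798,123.424],[-3.142,-.001,1.422]),
([.479,.414,1.688,-.154,1.149,.7],[451.067,232.54,80.973],[-3.14,.176,1.421]),
([.327,.309,1.835,.18,.933,.374],[451.087,232.553,81.001],[-3.139,-.161,1.421])]
def fk(q,P):
    a1,h,L2,L3,a3,d6=P
    E=lambda ax,a:R.from_euler(ax,a).as_matrix()
    M=E('z',q[0]);p=M@[a1,0,h];M=M@E('y',q[1]);p=p+M@[0,0,L2];M=M@E('y',q[2]);p=p+M@[a3,0,L3]
    M=M@E('z',q[3])@E('y',q[4]);p=p+M@[0,0,d6];return p,M@E('z',q[5]+np.pi/2)
def res(P):
    o=[]
    for q,p,r in D: o+=list(fk(q,P)[0]-p)
    return o
F=least_squares(res,[50,300,400,400,0,250]);P=F.x
lo=np.array([-3.03,-.79,.23,-1.04,0,-2.55]);hi=np.array([3.03,2.21,2.52,4.18,3.07,2.55])
def ik(p,M,q0):
    f=lambda q:np.r_[(fk(q,P)[0]-p)/100,R.from_matrix(M.T@fk(q,P)[1]).as_rotvec()]
    s=least_squares(f,np.clip(q0,lo+1e-3,hi-1e-3),bounds=(lo,hi));return s.x,np.abs(s.fun).max()
if __name__=="__main__":
    print(P.round(1),np.abs(F.fun).max())
    for q,p,r in D: print(np.linalg.norm((R.from_euler('xyz',r).inv()*R.from_matrix(fk(q,P)[1])).as_rotvec()).round(4),end=' ')
E
python3 kin.py
```

```text
clock: 17.92
eef_pos: [451.4, 232.6, 21.5]
eef_rot: [-3.14, -0.003, 1.421]
wrist_force: [-1.5, 1.5, 1.0]
finger_gap: 57.5
clock 17.925
eef_pos [451.398 232.62   21.505]
eef_rot [-3.140e+00 -3.000e-03  1.421e+00]
wrist_force [-1.47   1.529  0.988]
moment [-0.069  0.607 -0.061]
finger_gap 57.53930729540857
joints [0.402 0.445 1.801 0.004 0.895 0.55 ]
clock: 18.8
eef_pos: [451.9, 232.9, 123.6]
eef_rot: [3.141, -0.004, 1.421]
wrist_force: [-0.7, -0.5, -0.1]
finger_gap: 93.7
clock 18.8
eef_pos [451.942 232.868 123.649]
eef_rot [ 3.141 -0.004  1.421]
wrist_force [-0.663 -0.452 -0.131]
moment [-0.014  0.048 -0.038]
finger_gap 93.70642961233362
joints [0.402 0.292 1.733 0.003 1.113 0.551]
[ -1.1 225.2 424.7 448.6  41.3 274.2] 35.495678654878475
0.0001 0.0 0.001 0.0008 0.0007 0.0009 0.0004
```

```bash
python3 - <<'E'
import kin,numpy as np
print(np.array(kin.res(kin.P)).reshape(-1,3).round(1))
from scipy.optimize import least_squares
from scipy.spatial.transform import Rotation as R
E=lambda ax,a:R.from_euler(ax,a).as_matrix()
def fk(q,P):
    a1,h,L2,L3,a3,d6,b2,y1,x6=P
    M=E('z',q[0]);p=M@[a1,y1,h];M=M@E('y',q[1]);p=p+M@[b2,0,L2];M=M@E('y',q[2]);p=p+M@[a3,0,L3]
    M=M@E('z',q[3])@E('y',q[4]);p=p+M@[x6,0,d6];return p
f=lambda P:np.concatenate([fk(q,P)-p for q,p,r in kin.D])
for x0 in([0,200,400,400,0,250,0,0,0],[50,300,400,400,0,250,0,0,0]):
    s=least_squares(f,x0);print(s.x.round(1),s.fun.reshape(-1,3).round(1))
E
```

```text
[[ 32.3 -17.2   0.1]
 [  9.4 -35.4   0. ]
 [ 11.8 -35.5  -0.2]
 [  6.9 -35.1   0.1]
 [ 14.4 -34.   -0.1]
 [ 16.7 -32.9   0.1]
 [ 11.8 -33.9   0. ]]
[-2.000e-01  2.211e+02  4.244e+02  4.482e+02  4.140e+01  2.700e+02
 -3.000e-01  3.660e+01  1.000e-01] [[ 0.  -0.   0. ]
 [ 0.1  0.   0.1]
 [ 0.  -0.1 -0.2]
 [-0.1  0.1  0.1]
 [ 0.1 -0.3 -0.1]
 [-0.1  0.3  0.1]
 [-0.   0.1  0. ]]
[-2.000e-01  2.211e+02  4.244e+02  4.482e+02  4.140e+01  2.700e+02
 -3.000e-01  3.660e+01  1.000e-01] [[ 0.  -0.   0. ]
 [ 0.1  0.   0.1]
 [ 0.  -0.1 -0.2]
 [-0.1  0.1  0.1]
 [ 0.1 -0.3 -0.1]
 [-0.1  0.3  0.1]
 [-0.   0.1  0. ]]
```

The model fits to 0.3 mm with a 36.6 mm lateral offset. Next I search for a lean and yaw for the steep tip.

```bash
cat > kin2.py <<'E'
from kin import D,R,least_squares,np
E=lambda ax,a:R.from_euler(ax,a).as_matrix()
P=[-.2,221.1,424.4,448.2,41.4,270,-.3,36.6,.1]
def fk(q):
    a1,h,L2,L3,a3,d6,b2,y1,x6=P
    M=E('z',q[0]);p=M@[a1,y1,h];M=M@E('y',q[1]);p=p+M@[b2,0,L2];M=M@E('y',q[2]);p=p+M@[a3,0,L3]
    M=M@E('z',q[3])@E('y',q[4]);p=p+M@[x6,0,d6];return p,M@E('z',q[5]+np.pi/2)
lo=np.array([-3.03,-.79,.23,-1.04,0,-2.55]);hi=-lo; hi=np.array([3.03,2.21,2.52,4.18,3.07,2.55])
def ik(p,M,q0):
    def f(q):
        a,b=fk(q); return np.r_[(a-p)/100,R.from_matrix(M.T@b).as_rotvec()]
    s=least_squares(f,np.clip(q0,lo+1e-3,hi-1e-3),bounds=(lo,hi));return s.x,np.abs(s.fun).max()
def tool(ref,refpt,m,th,phi,xg=0,zg=38):
    """tin point refpt (tin frame) at world ref; returns TCP p,R"""
    T=E('z',m)@E('y',th); M=T@E('y',phi)@E('y',np.pi)
    o=np.array(ref)-T@np.array(refpt,float)
    return o+T@[xg,0,zg]+M@[0,0,19], M, o
E
python3 - <<'E'
from kin2 import *
np.set_printoptions(suppress=True,precision=2)
q0=np.array([.402,.292,1.733,.003,1.113,.551])
lip=[85,0,13]
for mdeg in(-98.6,-90,-60,-120,-150):
  for phi in(0,-.35,-.6,-.8):
    m=np.radians(mdeg)
    p,M,o=tool([451,233,0],[0,0,0],np.radians(-98.6),0,phi); qg,eg=ik(p,M,q0)
    q=qg;bad=[];mn=9;step=0;worst=0
    prev=None
    for th in np.radians(np.arange(0,83,4)):
        p,M,o=tool([536,-110,100],lip,m,th,phi); q,e=ik(p,M,q if prev is not None else qg+[-.6,0,0,0,0,0]); 
        worst=max(worst,e); mn=min(mn,np.minimum(q-lo,hi-q).min())
        if prev is not None: step=max(step,np.abs(q-prev).max())
        prev=q
    print(mdeg,phi,"grasp",eg.round(3),qg,"err",round(worst,3),"margin",round(mn,2),"step",round(step,2),prev)
E
```

```text
-98.6 0 grasp 0.0 [ 0.4   0.45  1.8  -0.    0.89  0.55] err 0.0 margin 0.89 step 0.08 [-0.69  0.73  1.49  1.09  1.87 -0.78]
-98.6 -0.35 grasp 0.0 [ 0.54  0.57  1.65 -0.29  1.16  0.84] err 0.0 margin 0.67 step 0.08 [-0.65  0.59  1.51  0.87  1.68 -0.7 ]
-98.6 -0.6 grasp 0.0 [ 0.61  0.69  1.53 -0.43  1.38  0.94] err 0.0 margin 0.44 step 0.08 [-0.59  0.49  1.52  0.7   1.54 -0.62]
-98.6 -0.8 grasp 0.0 [ 0.65  0.79  1.44 -0.52  1.55  0.99] err 0.0 margin 0.29 step 0.07 [-0.53  0.43  1.54  0.55  1.44 -0.53]
-90 0 grasp 0.0 [ 0.4   0.45  1.8  -0.    0.89  0.55] err 0.0 margin 0.85 step 0.08 [-0.66  0.79  1.38  1.02  1.98 -0.78]
-90 -0.35 grasp 0.0 [ 0.54  0.57  1.65 -0.29  1.16  0.84] err 0.0 margin 0.65 step 0.08 [-0.62  0.65  1.41  0.81  1.78 -0.74]
-90 -0.6 grasp 0.0 [ 0.61  0.69  1.53 -0.43  1.38  0.94] err 0.0 margin 0.4 step 0.08 [-0.57  0.55  1.44  0.65  1.64 -0.69]
-90 -0.8 grasp 0.0 [ 0.65  0.79  1.44 -0.52  1.55  0.99] err 0.0 margin 0.23 step 0.08 [-0.51  0.47  1.47  0.51  1.52 -0.63]
-60 0 grasp 0.0 [ 0.4   0.45  1.8  -0.    0.89  0.55] err 0.0 margin 0.73 step 0.07 [-0.51  0.98 
[... 703 characters left out ...]
0.94] err 0.0 margin 0.55 step 0.08 [-0.63  0.36  1.73  0.83  1.29 -0.44]
-120 -0.8 grasp 0.0 [ 0.65  0.79  1.44 -0.52  1.55  0.99] err 0.0 margin 0.43 step 0.08 [-0.55  0.31  1.7   0.64  1.22 -0.28]
-150 0 grasp 0.0 [ 0.4   0.45  1.8  -0.    0.89  0.55] err 0.0 margin 0.4 step 0.12 [-0.74  0.38  2.12  1.71  1.25 -0.92]
-150 -0.35 grasp 0.0 [ 0.54  0.57  1.65 -0.29  1.16  0.84] err 0.0 margin 0.46 step 0.12 [-0.67  0.22  2.06  1.36  0.97 -0.54]
-150 -0.6 grasp 0.0 [ 0.61  0.69  1.53 -0.43  1.38  0.94] err 0.0 margin 0.54 step 0.12 [-0.59  0.16  1.98  0.99  0.87 -0.16]
-150 -0.8 grasp 0.0 [ 0.65  0.79  1.44 -0.52  1.55  0.99] err 0.0 margin 0.63 step 0.11 [-0.51  0.16  1.89  0.68  0.88  0.15]
```

All options have margin. I take a grasp leaned 20° toward the tail, keep the mouth direction at about -98.6°, and tip with the mouth lip at about (536,-110,100).

```bash
python3 -m inch '{"grip":[1,1,1,1,1,1,1,1],"travel":[[-0.2,-0.6,0],[-0.2,-0.6,0],[-0.2,-0.6,-3],[-0.2,-0.6,-6],[-0.2,-0.6,-8.5],[-0.2,-0.6,-9.8],[-0.2,-0.6,-10.3],[-0.2,-0.6,-10.3]],"turn":[[-9.9,1.5,0],[-19.8,3,0],[-19.8,3,0],[-19.8,3,0],[-19.8,3,0],[-19.8,3,0],[-19.8,3,0],[-19.8,3,0]]}'; python3 st.py
python3 - <<'E'
from h import *
p,d=manip.camera("scene"); cv2.imwrite("pics/s5.png",cv2.resize(p[60:260,260:500,::-1],None,fx=3,fy=3,interpolation=2))
E
```

```text
clock: 19.8
eef_pos: [450.2, 227.0, 21.1]
eef_rot: [3.14, 0.345, 1.421]
wrist_force: [-0.7, -0.4, 0.1]
finger_gap: 94.0
clock 19.8
eef_pos [450.195 226.956  21.069]
eef_rot [3.14  0.345 1.421]
wrist_force [-0.722 -0.396  0.108]
moment [0.141 0.017 0.03 ]
finger_gap 94.04588546353129
joints [ 0.535  0.569  1.65  -0.29   1.161  0.834]
```

View pics/s5.png

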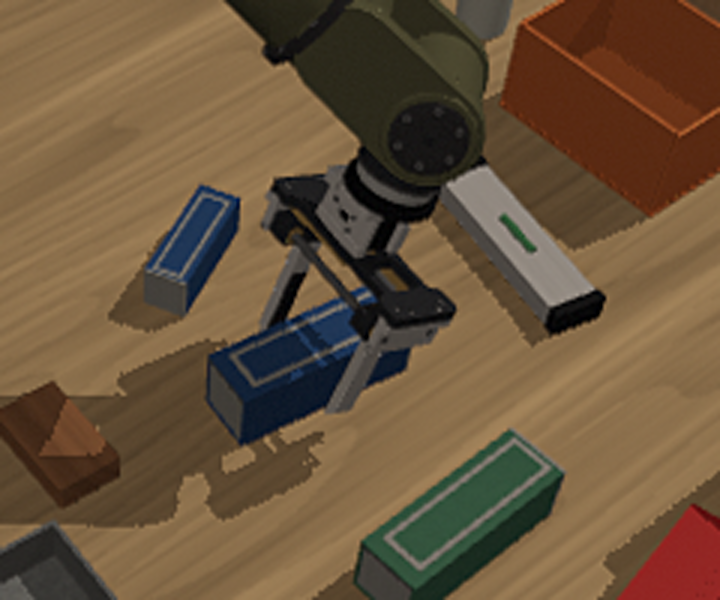

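The gripper straddles the blue tin with the lean. I grip, lift and carry it level.

```bash
python3 -m inch '{"grip":[-1,-1,-1,-1,-1,-1,-1,-1,-1,-1],"travel":[[0,0,0],[0,0,0],[0,0,0],[0,0,0],[0,0,0],[0,0,0.5],[0,0,2],[0,0,4],[0,0,6.5],[0,0,8.7]],"turn":[[0,0,0],[0,0,0],[0,0,0],[0,0,0],[0,0,0],[0,0,0],[0,0,0],[0,0,0],[0,0,0],[0,0,0]]}' 60
python3 -m inch '{"grip":[-1,-1,-1,-1,-1,-1,-1,-1,-1,-1],"travel":[[0.3,-0.8,0],[0.9,-2.4,0],[1.8,-4.8,0],[2.7,-7.2,0],[3.6,-9.6,0],[4.5,-12,0],[5.4,-14.4,0],[6.3,-16.8,0],[7.2,-19,0],[7.8,-20.7,0]],"turn":[[0,0,0],[0,0,0],[0,0,0],[0,0,0],[0,0,0],[0,0,0],[0,0,0],[0,0,0],[0,0,0],[0,0,0]]}' 60
python3 st.py
```

```text
clock: 21.1
eef_pos: [450.3, 227.1, 110.0]
eef_rot: [3.14, 0.344, 1.42]
wrist_force: [-0.6, -0.1, -6.3]
finger_gap: 57.8
clock: 22.35
eef_pos: [528.0, 18.2, 109.1]
eef_rot: [3.141, 0.345, 1.42]
wrist_force: [-0.3, 0.4, -6.0]
finger_gap: 57.8
clock 22.35
eef_pos [527.994  18.205 109.078]
eef_rot [3.141 0.345 1.42 ]
wrist_force [-0.277  0.376 -5.952]
moment [ 0.586 -0.075  0.047]
finger_gap 57.81482593380239
joints [ 0.132  0.423  1.631 -0.354  1.209  0.43 ]
```

```bash
python3 -m inch '{"grip":[-1,-1,-1,-1,-1,-1],"travel":[[0.6,-1.6,0],[1.2,-3.2,0],[1.7,-4.4,0],[2,-5,0],[2,-5,0],[2,-5,0]],"turn":[[0,0,0],[0,0,0],[0,0,0],[0,0,0],[0,0,0],[0,0,0]]}' 60
python3 - <<'E'
from h import *
from kin2 import *
np.set_printoptions(suppress=True,precision=2)
s=manip.read_state(); print(s['eef_pos'],s['eef_rot'],s['moment'])
for n in("scene","top"):
    p,d=manip.camera(n); cv2.imwrite(f"pics/{n}6.png",p[:,:,::-1])
M0=R.from_euler('xyz',s['eef_rot']).as_matrix(); phi=-.345; p0=s['eef_pos']
Tin=M0@E('y',np.pi).T@E('y',phi).T; m=np.arctan2(Tin[1,0],Tin[0,0]); print("m",np.degrees(m),"level",Tin[2])
g=p0-M0@[0,0,19]; o=g-Tin@[0,0,38]; lip=o+Tin@[85,0,13]; print("lip",lip,"tin",o)
for b in range(0,81,16):
  for k in range(b,b+17,4):
    p,M,oo=tool(lip,[85,0,13],m,np.radians(k),phi)
    pb,Mb,_=tool(lip,[85,0,13],m,np.radians(b),phi)
    print(b,k,((p-pb)/10).round(2),np.degrees(R.from_matrix(M@Mb.T).as_rotvec()).round(1))
E
```

```text
clock: 23.1
eef_pos: [547.9, -31.4, 109.0]
eef_rot: [3.142, 0.345, 1.42]
wrist_force: [0.2, -0.6, -6.6]
finger_gap: 57.8
[547.91 -31.4  109.04] [3.14 0.34 1.42] [ 0.59 -0.08 -0.03]
m -98.62476214094366 level [-0.  0.  1.]
lip [ 536.12 -109.08  101.89] tin [548.87 -25.04  88.92]
0 0 [0. 0. 0.] [0. 0. 0.]
0 4 [-0.01 -0.07  0.55] [ 4.  -0.6 -0. ]
0 8 [-0.03 -0.17  1.09] [ 7.9 -1.2 -0. ]
0 12 [-0.05 -0.32  1.62] [11.9 -1.8 -0. ]
0 16 [-0.08 -0.49  2.14] [15.8 -2.4  0. ]
16 16 [0. 0. 0.] [0. 0. 0.]
16 20 [-0.03 -0.21  0.51] [ 4.  -0.6  0. ]
16 24 [-0.07 -0.46  1.  ] [ 7.9 -1.2 -0. ]
16 28 [-0.11 -0.74  1.47] [11.9 -1.8  0. ]
16 32 [-0.16 -1.06  1.92] [15.8 -2.4 -0. ]
32 32 [0. 0. 0.] [0. 0. 0.]
32 36 [-0.05 -0.34  0.43] [ 4.  -0.6  0. ]
32 40 [-0.11 -0.72  0.83] [ 7.9 -1.2  0. ]
32 44 [-0.17 -1.12  1.2 ] [11.9 -1.8 -0. ]
32 48 [-0.23 -1.54  1.55] [15.8 -2.4  0. ]
48 48 [0. 0. 0.] [0. 0. 0.]
48 52 [-0.07 -0.45  0.31] [ 4.  -0.6 -0. ]
48 56 [-0.14 -0.91  0.6 ] [ 7.9 -1.2 -0. ]
48 60 [-0.21 -1.4   0.85] [11.9 -1.8 -0. ]
48 64 [-0.29 -1.9   1.06] [15.8 -2.4 -0. ]
64 64 [0. 0. 0.] [0. 0. 0.]
64 68 [-0.08 -0.52  0.18] [ 4.  -0.6 -0. ]
64 72 [-0.16 -1.04  0.32] [ 7.9 -1.2 -0. ]
64 76 [-0.24 -1.58  0.42] [11.9 -1.8  0. ]
64 80 [-0.32 -2.12  0.49] [15.8 -2.4 -0. ]
80 80 [0. 0. 0.] [0. 0. 0.]
80 84 [-0.08 -0.54  0.03] [ 4.  -0.6  0. ]
80 88 [-0.17 -1.09  0.02] [ 7.9 -1.2 -0. ]
80 92 [-0.25 -1.63 -0.03] [11.9 -1.8 -0. ]
80 96 [-0.33 -2.17 -0.12] [15.8 -2.4 -0. ]
```

View pics/scene6.png

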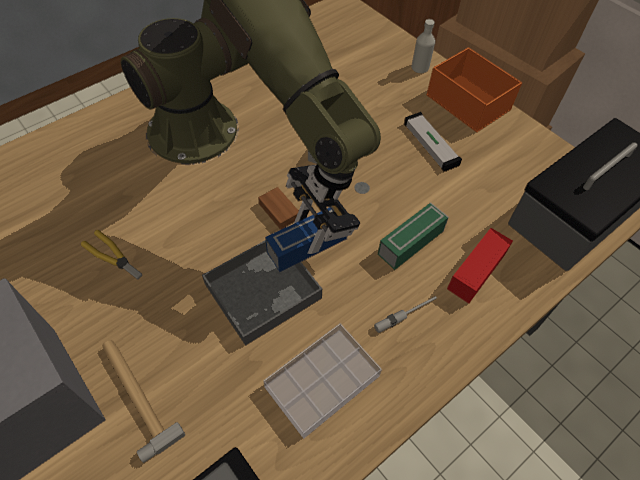

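View pics/top6.png

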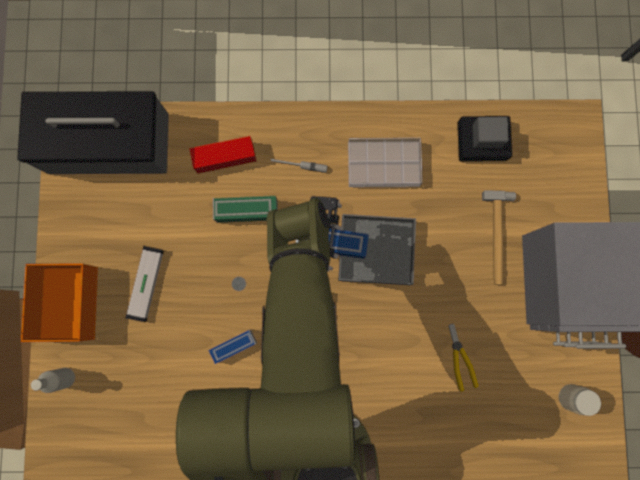

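Blue's mouth (top picture, 365,244) is over the tray and the tin is level. The flat mark (239,284) is left bare on the table. Now the slow tip at 1.6° per row.

```bash
python3 -m inch '{"grip":[-1,-1,-1,-1,-1,-1,-1,-1,-1,-1],"travel":[[0,0,0.2],[0,0,0.4],[0,-0.1,0.65],[0,-0.1,0.85],[0,-0.2,1.1],[0,-0.2,1.3],[-0.1,-0.3,1.5],[-0.1,-0.35,1.7],[-0.1,-0.4,1.9],[-0.1,-0.5,2.1]],"turn":[[1.6,-0.2,0],[3.2,-0.5,0],[4.8,-0.7,0],[6.3,-1,0],[7.9,-1.2,0],[9.5,-1.4,0],[11.1,-1.7,0],[12.7,-1.9,0],[14.2,-2.2,0],[15.8,-2.4,0]]}' 60
python3 -m inch '{"grip":[-1,-1,-1,-1,-1,-1,-1,-1,-1,-1],"travel":[[0,-0.1,0.2],[0,-0.2,0.4],[0,-0.25,0.6],[0,-0.35,0.8],[-0.1,-0.45,1],[-0.1,-0.6,1.2],[-0.1,-0.7,1.4],[-0.1,-0.8,1.55],[-0.1,-0.9,1.75],[-0.2,-1.05,1.9]],"turn":[[1.6,-0.2,0],[3.2,-0.5,0],[4.8,-0.7,0],[6.3,-1,0],[7.9,-1.2,0],[9.5,-1.4,0],[11.1,-1.7,0],[12.7,-1.9,0],[14.2,-2.2,0],[15.8,-2.4,0]]}' 60
python3 -m inch '{"grip":[-1,-1,-1,-1,-1,-1,-1,-1,-1,-1],"travel":[[0,-0.15,0.2],[0,-0.3,0.35],[-0.1,-0.4,0.5],[-0.1,-0.55,0.7],[-0.1,-0.7,0.85],[-0.1,-0.9,1],[-0.2,-1.05,1.15],[-0.2,-1.2,1.3],[-0.2,-1.4,1.4],[-0.2,-1.55,1.55]],"turn":[[1.6,-0.2,0],[3.2,-0.5,0],[4.8,-0.7,0],[6.3,-1,0],[7.9,-1.2,0],[9.5,-1.4,0],[11.1,-1.7,0],[12.7,-1.9,0],[14.2,-2.2,0],[15.8,-2.4,0]]}' 60
python3 - <<'E'
from h import *
p,d=manip.camera("scene"); cv2.imwrite(f"pics/s7.png",cv2.resize(p[120:360,160:460,::-1],None,fx=2.4,fy=2.4,interpolation=2))
E
```

```text
clock: 24.45
eef_pos: [546.9, -36.4, 130.2]
eef_rot: [3.141, 0.064, 1.421]
wrist_force: [-0.7, 1.2, -5.4]
finger_gap: 57.4
clock: 25.7
eef_pos: [544.9, -47.0, 149.3]
eef_rot: [3.141, -0.217, 1.421]
wrist_force: [-0.9, -0.8, -5.8]
finger_gap: 57.8
clock: 26.95
eef_pos: [542.9, -62.6, 164.9]
eef_rot: [3.141, -0.497, 1.421]
wrist_force: [-0.2, 0.3, -5.8]
finger_gap: 57.5
```

View pics/s7.png

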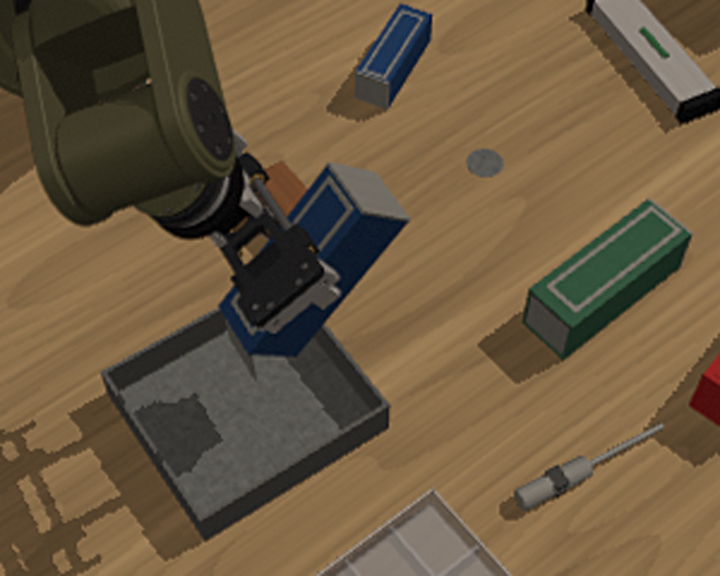

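At 48° the flap hangs open over the tray at crop (250,365), and the balls are still inside at about 5.8 N. I continue.

```bash
python3 -m inch '{"grip":[-1,-1,-1,-1,-1,-1,-1,-1,-1,-1],"travel":[[0,-0.2,0.1],[-0.1,-0.35,0.25],[-0.1,-0.55,0.35],[-0.1,-0.7,0.5],[-0.1,-0.9,0.6],[-0.2,-1.1,0.7],[-0.2,-1.3,0.8],[-0.2,-1.5,0.9],[-0.25,-1.7,1],[-0.3,-1.9,1.05]],"turn":[[1.6,-0.2,0],[3.2,-0.5,0],[4.8,-0.7,0],[6.3,-1,0],[7.9,-1.2,0],[9.5,-1.4,0],[11.1,-1.7,0],[12.7,-1.9,0],[14.2,-2.2,0],[15.8,-2.4,0]]}' 60
python3 -m inch '{"grip":[-1,-1,-1,-1,-1,-1,-1,-1,-1,-1],"travel":[[0,-0.2,0.1],[-0.1,-0.4,0.1],[-0.1,-0.6,0.2],[-0.1,-0.8,0.25],[-0.15,-1.05,0.3],[-0.2,-1.25,0.35],[-0.2,-1.5,0.4],[-0.25,-1.7,0.45],[-0.3,-1.9,0.5],[-0.3,-2.1,0.5]],"turn":[[1.6,-0.2,0],[3.2,-0.5,0],[4.8,-0.7,0],[6.3,-1,0],[7.9,-1.2,0],[9.5,-1.4,0],[11.1,-1.7,0],[12.7,-1.9,0],[14.2,-2.2,0],[15.8,-2.4,0]]}' 60
python3 -m inch '{"grip":[-1,-1,-1,-1],"travel":[[0,0,0],[0,0,0],[0,0,0],[0,0,0]],"turn":[[0.8,0,0],[1.6,-0.2,0],[2.4,-0.4,0],[2.4,-0.4,0]]}' 60
python3 - <<'E'
from h import *
p,d=manip.camera("scene"); cv2.imwrite(f"pics/s8.png",cv2.resize(p[120:360,160:460,::-1],None,fx=2.4,fy=2.4,interpolation=2))
p,d=manip.camera("top"); cv2.imwrite(f"pics/t8.png",cv2.resize(p[180:320,260:460,::-1],None,fx=3.5,fy=3.5,interpolation=2))
E
python3 st.py
```

```text
clock: 28.25
eef_pos: [539.8, -82.1, 175.4]
eef_rot: [3.141, -0.779, 1.42]
wrist_force: [-0.3, -0.1, -5.7]
finger_gap: 57.7
clock: 29.5
eef_pos: [536.9, -103.3, 180.5]
eef_rot: [3.14, -1.06, 1.421]
wrist_force: [-0.1, -0.2, -3.1]
finger_gap: 57.7
clock: 30.0
eef_pos: [536.8, -103.2, 180.4]
eef_rot: [3.14, -1.103, 1.421]
wrist_force: [0.2, 1.3, -2.5]
finger_gap: 57.5
clock 30.1
eef_pos [ 536.866 -103.211  180.548]
eef_rot [ 3.139 -1.102  1.422]
wrist_force [-0.509 -0.011 -3.086]
moment [-0.921  0.238 -0.018]
finger_gap 57.3767368957394
joints [-0.66   0.61   1.504  0.906  1.71  -0.716]
```

View pics/s8.png

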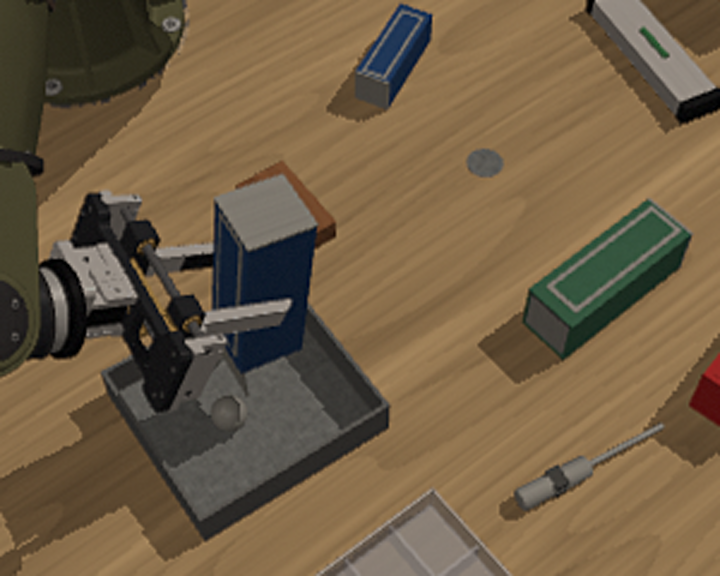

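View pics/t8.png

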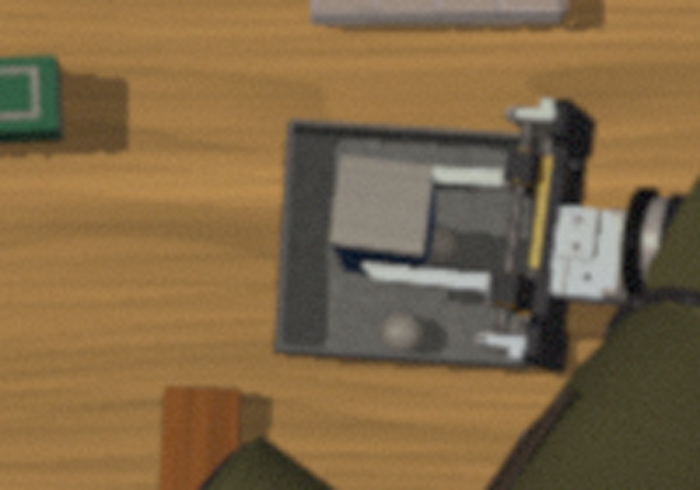

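Both balls appear in the tray: top crop (400,330), and one partly seen at (445,243). The force fell from 5.9 to about 2.9 N. I raise and un-tilt over the tray.

```bash
python3 -m inch '{"grip":[-1,-1,-1,-1,-1,-1,-1,-1,-1,-1],"travel":[[0,0,2],[0,0.2,3.5],[0.1,0.7,3.5],[0.2,1.4,3.4],[0.3,2.2,3.2],[0.4,3,2.6],[0.6,4,1.9],[0.7,4.8,1],[0.8,5.5,0.2],[0.9,6,-0.5]],"turn":[[0,0,0],[-4,0.6,0],[-10,1.5,0],[-17,2.6,0],[-24,3.6,0],[-32,4.9,0],[-40,6.1,0],[-48,7.3,0],[-55,8.3,0],[-62,9.4,0]]}' 60
python3 -m inch '{"grip":[-1,-1,-1,-1,-1,-1],"travel":[[0.1,0.5,-0.6],[0.2,0.8,-1.2],[0.2,1.1,-1.8],[0.2,1.1,-2],[0.2,1.1,-2],[0.2,1.1,-2]],"turn":[[-7,1.1,0],[-14,2.1,0],[-19.9,3,0],[-19.9,3,0],[-19.9,3,0],[-19.9,3,0]]}' 60
python3 st.py; python3 - <<'E'
from h import *
p,d=manip.camera("scene"); cv2.imwrite(f"pics/s9.png",cv2.resize(p[120:360,160:460,::-1],None,fx=2.4,fy=2.4,interpolation=2))
p,d=manip.camera("top"); cv2.imwrite(f"pics/t9.png",cv2.resize(p[180:320,260:460,::-1],None,fx=3.5,fy=3.5,interpolation=2))
E
```

```text
clock: 31.35
eef_pos: [546.1, -42.7, 177.3]
eef_rot: [3.138, -0.005, 1.42]
wrist_force: [0.5, -0.1, -3.6]
finger_gap: 57.8
clock: 32.1
eef_pos: [548.2, -32.3, 158.1]
eef_rot: [3.136, 0.345, 1.418]
wrist_force: [0.4, 0.1, -2.7]
finger_gap: 57.8
clock 32.1
eef_pos [548.211 -32.263 158.121]
eef_rot [3.136 0.345 1.418]
wrist_force [ 0.441  0.07  -2.686]
moment [ 0.28   0.036 -0.006]
finger_gap 57.76672199082481
joints [ 0.039  0.388  1.555 -0.355  1.279  0.308]
```

View pics/s9.png

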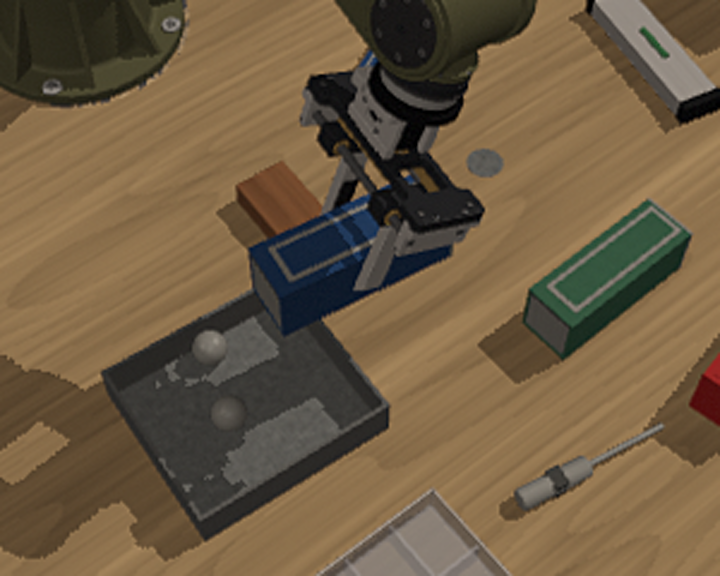

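View pics/t9.png

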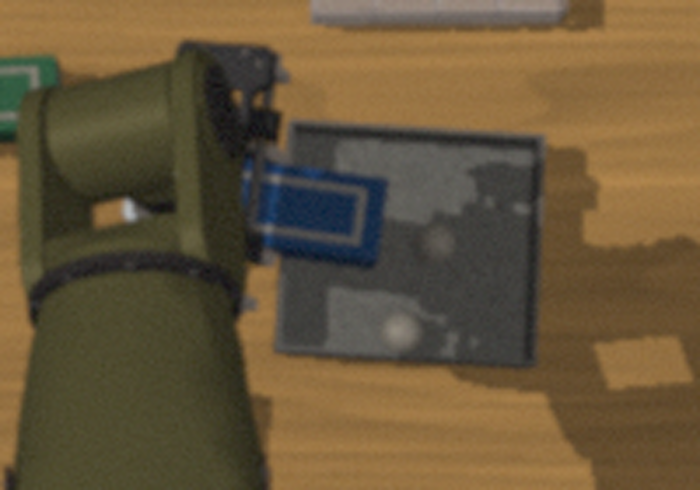

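Both balls are in the tray, at top crop (438,240) and (402,330). The tin is level with its flap shut. I carry it back and set it down.

```bash
python3 -m inch '{"grip":[-1,-1,-1,-1,-1,-1,-1,-1,-1,-1],"travel":[[-1,2.6,0],[-2.5,6.5,0],[-4,10.6,0],[-5.6,14.8,0],[-7.2,19,0],[-8.6,22.8,0],[-9.5,25,0],[-9.8,25.9,-2],[-9.8,25.9,-4],[-9.8,25.9,-6]],"turn":[[0,0,0],[0,0,0],[0,0,0],[0,0,0],[0,0,0],[0,0,0],[0,0,0],[0,0,0],[0,0,0],[0,0,0]]}' 60
python3 st.py
```

```text
clock: 33.45
eef_pos: [450.1, 225.9, 96.0]
eef_rot: [3.137, 0.346, 1.418]
wrist_force: [0.8, 0.1, -3.0]
finger_gap: 57.8
clock 33.45
eef_pos [450.09  225.924  95.977]
eef_rot [3.137 0.346 1.418]
wrist_force [ 0.797  0.105 -2.979]
moment [ 0.261 -0.     0.043]
finger_gap 57.81346225036524
joints [ 0.535  0.457  1.616 -0.278  1.301  0.793]
```

```bash
python3 -m inch '{"grip":[-1,-1,-1,-1,-1,-1,-1,-1],"travel":[[0,0,-2],[0,0,-4],[0,0,-5.5],[0,0,-6.5],[0,0,-7],[0,0,-7.3],[0,0,-7.5],[0,0,-7.5]],"turn":[[0,0,0],[0,0,0],[0,0,0],[0,0,0],[0,0,0],[0,0,0],[0,0,0],[0,0,0]]}' 60
python3 st.py
```

```text
clock: 34.45
eef_pos: [450.3, 226.0, 21.5]
eef_rot: [3.137, 0.346, 1.418]
wrist_force: [-0.5, -1.5, 2.5]
finger_gap: 57.9
clock 34.45
eef_pos [450.325 226.014  21.507]
eef_rot [3.137 0.346 1.418]
wrist_force [-0.544 -1.461  2.536]
moment [ 0.109  0.366 -0.01 ]
finger_gap 57.87801679640868
joints [ 0.535  0.567  1.652 -0.293  1.16   0.837]
```

Contact is made. I release, retreat straight up, and check.

```bash
python3 -m inch '{"grip":[1,1,1,1,1,1,1,1,1,1],"travel":[[0,0,0],[0,0,0],[0,0,0],[0,0,0],[0,0,3],[0,0,7],[0,0,11],[0,2,15],[0,4,18],[0,6,18]],"turn":[[0,0,0],[0,0,0],[0,0,0],[0,0,0],[0,0,0],[0,0,0],[0,0,0],[0,0,0],[0,0,0],[0,0,0]]}'
python3 -m inch '{"grip":[1,1,1,1,1,1],"travel":[[-3,6,2],[-6,12,2],[-9,18,2],[-12,22,2],[-15,25,2],[-15,25,2]],"turn":[[0,0,0],[0,0,0],[0,0,0],[0,0,0],[0,0,0],[0,0,0]]}'
python3 - <<'E'
from h import *
for n in("scene","top"):
    p,d=manip.camera(n); cv2.imwrite(f"pics/{n}10.png",p[:,:,::-1]); tins(n,p,d)
    if n=="top":
        W=world(n,d)
        for nm,(a,b,c,e) in dict(block=(300,285,332,332),level=(120,240,168,326),sorter=(342,132,428,192),red=(186,132,262,176)).items():
            m=np.zeros((480,640),bool); m[b:e,a:c]=1; print(nm,*rect(W,m,15,80))
E
python3 st.py
```

```text
clock: 35.7
eef_pos: [451.0, 287.1, 204.0]
eef_rot: [3.133, 0.343, 1.416]
wrist_force: [0.4, 0.0, -0.9]
finger_gap: 94.0
clock: 36.45
eef_pos: [298.5, 538.9, 223.2]
eef_rot: [3.134, 0.343, 1.421]
wrist_force: [-0.2, -0.3, -1.2]
finger_gap: 94.1
scene green [414. 234.] 1871 ((653.445068359375, 212.16702270507812), (59.53534698486328, 170.82687377929688), 1.6948188543319702) 58.895897868289126 1701
scene blue [326. 139.] 593 ((281.02313232421875, 247.33648681640625), (41.38024139404297, 116.50940704345703), 26.263078689575195) 40.76565578706777 499
scene blue [364. 180.] 1934 ((452.97491455078125, 231.16268920898438), (170.81251525878906, 63.08418273925781), 80.97193908691406) 58.362708783885864 1627
top green [246. 209.] 1299 ((651.360595703125, 212.932373046875), (56.77555847167969, 163.49484252929688), 1.6327046155929565) 62.34061001297391 1287
top blue [238. 282.] 1240 ((451.14520263671875, 231.47410583496094), (164.8639373779297, 55.22115707397461), 81.49098205566406) 62.6373884067325 1237
top blue [231. 347.] 546 ((281.90264892578125, 246.91603088378906), (36.743595123291016, 111.64677429199219), 26.13111114501953) 44.416083467357225 544
block ((380.77056884765625, 20.404788970947266), (59.907798767089844, 99.88389587402344), 87.33240509033203) 31.67324762774274 831
level ((452.21917724609375, 488.7666015625), (55.39439010620117, 201.75332641601562), 78.21110534667969) 25.95586210713111 1452
sorter ((786.1876831054688, -170.26803588867188), (133.44171142578125, 201.60150146484375), 0.19549912214279175) 33.47045523368979 1133
red ((806.6246337890625, 278.01849365234375), (62.45407485961914, 171.0681610107422), 11.856826782226562) 61.566409954627375 1618
clock 36.55
eef_pos [301.04  536.912 223.651]
eef_rot [3.133 0.343 1.417]
wrist_force [-0.131 -0.22   0.038]
moment [0.087 0.062 0.002]
finger_gap 94.22443075037285
joints [ 1.056  0.653  1.005 -0.13   1.802  1.199]
```

View pics/scene10.png

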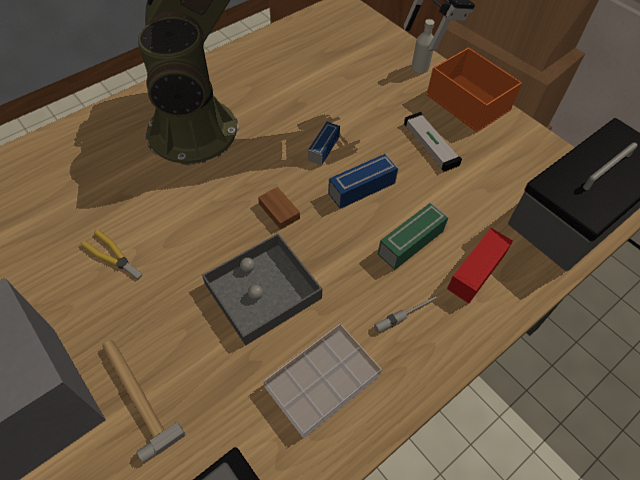

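View pics/top10.png

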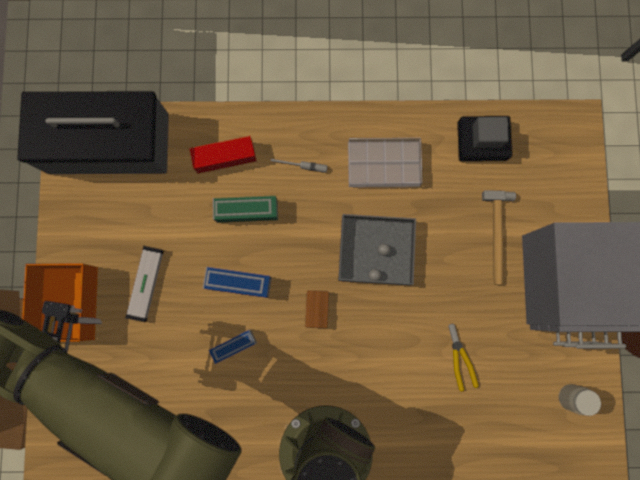

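The balls lie in the tray at top pixels (385,249) and (376,273). Both tins are flat, the other things are unmoved, and the gripper is free with about zero force.

```bash
python3 -c "
from cell import manip
print(manip.sign_off())"
```

```text
the job is handed in; nothing more can be done
None
```

The two balls were in the blue tin; both are now in the grey tray, and both tins are back on the table, flat and the right way up. I handed in at about 36.6 s of the 72 s allowed.

- **Green tin:** I tilted it ±10° and its level moment did not change (-0.07 to -0.10 Nm). It weighed about 3 N, so it is empty, and I set it down before touching blue.
- **Blue tin:** I tilted it about ±10°. The level moment swung 0.285 Nm and it weighed about 6 N, so it was loaded, and I set it down flat.
- **Tipping:** I took blue again with the gripper leaned 20° and carried it level. I tipped it at about 0.22 rad/s to 1.45 rad, with its mouth over the tray throughout. The force then fell to about 2.9 N, which matches both balls being out. I un-tilted it over the tray and put it back where it had been.

**Last checks:**
- Both balls show inside the tray, and both tins have their tops at about 60 mm.
- Blue is within about 2 mm of where it started.
- The block, sorter, red tin and small blue tin re-measured in place. I checked the pliers, awl and hammer only by eye in the pictures.
- The gripper was open with about zero force.
- **One disagreement:** the spirit level's fitted centre differed by about 4 mm between the first and last picture. The first fit was also too wide (65 against 50 mm), so I put it down to stray depth points. It looks unmoved in the pictures.

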